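# Square up and finish a column of parts cases

## Robot

A 6-joint arm with a two-finger parallel gripper is mounted at the origin on the work surface. World frame = base frame: x ahead of the robot, y to its left, z up, the work surface at z = 0. Lengths are in mm, angles in rad, forces in N, time in s.
With the tool pointing down it reaches from about 300 to 775 mm from the base axis. Payload 14.6 kg.
Tool frame: the origin (TCP) lies at the very end of the fingers, on their centre line; the grasp point (between the pads) lies 19 mm behind it; z points along the fingers, y is the line along which they close (so a half turn about z gives the same grasp; the last joint's range is limited). The gripper opens to 94 mm and grips with 3 to 60 N. Pads are 16 mm wide; open, the fingers measure 119 mm over their backs; the gripper's body (75 mm by 177 mm) begins 78 mm behind the grasp point.
Start: joints at [-1.202, 0.3, 1.521, -0, 1.321, -0.067], TCP at [232.167, -498.586, 205.446] pointing down, gripper open.
Joint ranges: [-3.03, 3.03], [-0.79, 2.21], [0.23, 2.52], [-1.04, 4.18], [0, 3.07], [-2.55, 2.55]. Speed limits (rad/s): [2.22, 2.22, 2.57, 3.14, 3.14, 3.14].

## Interface

Orientations are given as [roll, pitch, yaw] about the fixed x, y, z axes, in that order (R = Rz(yaw) Ry(pitch) Rx(roll)).
In Python, from cell import manip, camera, get_calibration gives the robot as it stands. The module is installed in compiled form; this text tells all that it offers.
- The arm moves only by the tool jog_arm, never from a script. Its argument "plan" is one flat list of numbers, 6 for each row, row after row: the shift along the world's x, y, z in m, then the turn, a rotation vector about the world's x, y, z in degrees. A call has 1 to 20 rows; each row is the pose to reach, as a shift and turn from the pose commanded when the call began; what a row does not reach only later rows make up. A row lasts 1/10 s, in which the tool goes at most 50 mm and 8.59 degrees, less where a joint would pass 70% of its speed; a pose out of reach is approached as far as the arm can. A call with a gripper value outside its range is refused whole. "claw" is the finger opening in m, from 0 to 0.094, set as the call begins (left out, the last holds). The fingers move at their own pace and stop on an object; "force" is the grip in N (left out, the last holds). Time passes only in rows, so rows that repeat a pose let the fingers close. It gives the time, the measured TCP pose, the force, the opening and the grip force at its end, in the units of the state.
- manip.read_state(): the state, without advancing time (a new reading comes with each control period).
- camera(name): name is "scene" or "top" or "wrist"; returns (picture, depth): 420x560x3 uint8, red, green, blue; 420x560 float32, mm along the optical axis (not along the pixel's ray), 0 where there is no reading.
- get_calibration(name): a dict with "fx", "fy", "cx", "cy" (pixels), "k1" (the pictures are not rectified: a ray, as slopes to the right and down, at radius r is drawn at 1 + k1 r^2 times it, then the intrinsics apply), "origin" and "attitude" of the camera in the world. Camera axes: x right, y down, z forward; pixel columns grow to the right and rows downward; lengths in mm; the calibration is good to about 2 mm. A picture is of the moment at which its call begins: read the wrist's pose just before it. get_calibration takes no time and is no camera call; for the wrist camera it gives the pose at the moment of the call.
- manip.sign_off(): hands the job in; it is judged then, once.
The state is a dict: "clock": time; "joints": joint angles; "qd": joint speeds; "effort": joint torques, N m; "eef_pos": TCP position; "eef_rot": TCP orientation; "wrist_force": force on the tool from outside, world axes, zero at the start; "moment": the same for the moment, N m; "finger_gap": finger opening in mm; "finger_force": force on a finger pad.
Only numpy, scipy, OpenCV 4.12 (cv2) and the standard library are available. Lean on these libraries where they do the work, as an engineer would, in place of code of your own. Each camera call takes 0.05 s, during which the arm holds its last target. There are 200 camera calls.

## Task

The column of closed parts cases on the narrow riser has its upper case lying crooked. First push that upper case square on the bottom one, edges flush all round, without lifting it off and without shifting the bottom case; then set the long flat case from the mat squarely on top the right way up, with its long sides along theirs, without dropping it. Leave the other things on the bench where they are.

Things in the scene. Friction and masses are not known exactly. Their poses are not given: they have to be found in the camera images.
- riser: fixed narrow metal stand, 50 mm high: foot 130 x 100 x 8 mm, slim stem, top plate 90 (x) x 46 (y) mm. Origin at the centre of its underside on the bench; z up.
- bottom_case: closed grey plastic parts case, 120 (x) x 62 (y) x 46 (z) mm, about 0.6 kg, loose, lying level on the riser and overhanging its top all round. Origin at the centre of its underside; x along its length, z up.
- crooked_case: closed grey plastic parts case, 120 (x) x 62 (y) x 36 (z) mm, about 0.2 kg, loose, lying on the bottom case but turned and shifted along it. Origin at the centre of its underside; x along its length, z up.
- flat_case: the case to add: closed grey plastic parts case, 120 (x) x 62 (y) x 30 (z) mm, about 0.16 kg, lying on the 4 mm thick blue repair mat. Origin at the centre of its underside; x along its length, z up.
- small_case: not wanted: a shorter, nearly square closed grey case on the mat, 74 (x) x 62 (y) x 30 (z) mm. Origin at the centre of its underside.
- bottle: bystander: upright white bottle, 44 mm across, 120 mm high. Origin at the centre of its underside.
- spool: bystander: solder spool lying flat, 54 mm across, 36 mm high. Origin at the centre of its underside.
- screwdriver: bystander: screwdriver lying on the bench, 170 mm long along its x. Origin under its middle.
- pen_cup: bystander: black cup, 76 mm across, 90 mm high, pens in it to 155 mm. Origin at the centre of its underside.
Not all that is in view belongs to the job. What is shaped like the crooked_case but orange or red is not meant.

How it is judged (in metres and radians):
On the way, in this order (a step that is already met when the one before it is completed fails the run):
1. the upper case is pushed square on the bottom case (x of crooked_case in the frame of bottom_case between -0.009 and 0.009 m and y of crooked_case in the frame of bottom_case between -0.009 and 0.009 m and z of crooked_case in the frame of bottom_case between 0.042 and 0.05 m and angle between the x axis of crooked_case and the x axis of bottom_case, either way round below 0.12 rad), for 0.2 s.
2. the flat case stands squarely on the column (x of flat_case in the frame of crooked_case between -0.009 and 0.009 m and y of flat_case in the frame of crooked_case between -0.009 and 0.009 m and z of flat_case in the frame of crooked_case between 0.032 and 0.04 m and angle between the x axis of flat_case and the x axis of crooked_case, either way round below 0.12 rad), for 0.2 s.
At the end, for the whole second after the job is handed in: The crooked case lies on the bottom case and the flat case lies on the crooked case, right way up, each centred on the one below within 9 mm along and across, its length parallel within 0.12 rad (7 degrees) and fully down (within 4 mm); all three are upright within 0.08 rad and at rest (all of step 1 and all of step 2 and angle between each of bottom_case, crooked_case, flat_case's own z axis and vertical below 0.08 rad and linear speed of each of bottom_case, crooked_case, flat_case below 0.02 m/s); the robot touches nothing.
It fails at once if the crooked case is lifted more than 12 mm off the bottom case (z of crooked_case in the frame of bottom_case above 0.058 m).
It fails at once if the bottom case is moved more than 15 mm (distance of bottom_case from where it was at the start of the episode above 0.015 m).
It fails at once if the flat case is dropped (falls free faster than 0.6 m/s) (linear speed of flat_case above 0.6 m/s and contact force between the fingers and flat_case below 0.2 N).
It fails at once if another thing on the bench (short case, bottle, spool, screwdriver or pen cup) is moved more than 30 mm (distance of any of small_case, bottle, spool, screwdriver, pen_cup from where it was at the start of the episode above 0.03 m).
It also fails if it takes over 72 s, if anything falls off the work surface, if the arm or the gripper's body presses on something with over 40 N, if the wrist force passes 120 N, or if a joint passes its speed limit or range.

## Working session

There is one attempt and no reset: what is moved stays moved. The work goes in short steps, Python scripts to look and compute and a tool call to move; the robot and the scene stay as the last step left them, time stands still between calls to the robot, and variables do not carry over. Pictures are saved under pics/ and viewed, at most 10 in all, crops included, and the job is handed in when it is done.

Besides the shell and the picture viewer there is one more tool, called in YAML: its name, and indented under it one key for each argument. jog_arm: Moves the arm, as the interface text tells. Its arguments: {"type":"object","properties":{"plan":{"type":"array"},"claw":{"type":"number"},"force":{"type":"number"}},"required":["plan"]}

```bash
mkdir -p pics; cat > h.py <<'E'
import numpy as np, cv2
from cell import manip, camera, get_calibration
from scipy.spatial.transform import Rotation as R
def att(c):
    a=np.array(c["attitude"],float)
    return a if a.shape==(3,3) else (R.from_euler('xyz',a).as_matrix() if a.size==3 else None)
def rays(c,uv):
    uv=np.asarray(uv,float).reshape(-1,2)
    K=np.array([[c["fx"],0,c["cx"]],[0,c["fy"],c["cy"]],[0,0,1]])
    p=cv2.undistortPoints(uv.reshape(-1,1,2),K,np.array([c["k1"],0,0,0.])).reshape(-1,2)
    return np.c_[p,np.ones(len(p))]
def onplane(c,uv,z):
    d=rays(c,uv)@att(c).T; o=np.array(c["origin"])
    return o+d*((z-o[2])/d[:,2:])
def cloud(c,dep):
    h,w=dep.shape; v,u=np.mgrid[:h,:w]
    d=rays(c,np.c_[u.ravel(),v.ravel()])*dep.reshape(-1,1)
    P=d@att(c).T+np.array(c["origin"]); P[dep.ravel()==0]=np.nan
    return P.reshape(h,w,3)
E
python3 - <<'E'
from h import *
for n in("scene","top"):
    c=get_calibration(n);p,d=camera(n);print(n,c)
    cv2.imwrite(f"pics/{n}0.png",p[:,:,::-1]);np.savez(f"{n}0.npz",p=p,d=d)
print(manip.read_state())
E
```

```text
scene {'fx': 428.6638966640162, 'fy': 428.6638966640162, 'cx': 276.0734693027215, 'cy': 209.5783153938059, 'k1': -0.08185014804895835, 'origin': array([ 980.57628844, -526.71206493, 1016.69937265]), 'attitude': array([-2.46557994,  0.00765126,  0.62845079])}
top {'fx': 384.28574761754345, 'fy': 384.28574761754345, 'cx': 278.97786575100355, 'cy': 210.29352222698165, 'k1': 0.032215198279697065, 'origin': array([ 427.22943629,   59.06707945, 1012.89674989]), 'attitude': array([-3.04104508,  0.02090188, -1.58472559])}
{'clock': 0.1, 'joints': array([-1.20159495e+00,  3.00382821e-01,  1.52149054e+00, -3.53652162e-06,
        1.32070797e+00, -6.66017901e-02]), 'qd': array([-1.33510852e-04, -2.06930566e-03, -3.66479860e-03, -2.05266705e-03,
        4.73100293e-06, -1.63040666e-04]), 'effort': array([ 9.98416290e-04, -5.32648587e+01, -3.53286052e+01,  7.09248637e-02,
        2.35428015e-02, -3.99971930e-05]), 'eef_pos': array([ 232.09015996, -498.38313072,  204.97305797]), 'eef_rot': array([-3.14060594e+00, -6.23806905e-05,  4.35804011e-01]), 'wrist_force': array([-0.06258761,  0.87000044, -0.06029993]), 'moment': array([-0.05600549,  0.01452192,  0.00591916]), 'finger_force': 0.0, 'finger_gap': 93.85543951467436}
```

View pics/top0.png

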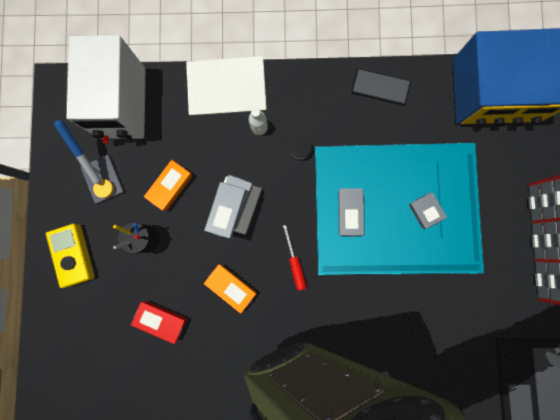

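View pics/scene0.png

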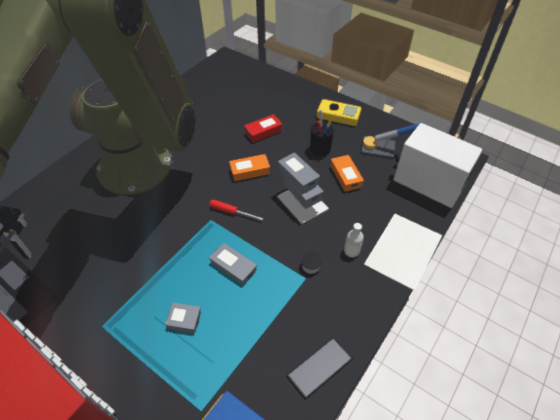

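The top view shows the column near (233,207): a bottom case at (245,208) with the crooked case across it at (228,207). The flat-case candidates are the long grey case on the mat at (351,212), the short case at (428,211), the dark slab on the bench at (381,87), and the orange/red decoys at (168,185), (230,288) and (159,322). I choose (351,212), because it is long, grey and on the mat. Next is a close crop plus depth measurement.

```bash
python3 - <<'E'
from h import *
f=np.load("top0.npz");p,d=f["p"],f["d"];c=get_calibration("top");P=cloud(c,d)
cv2.imwrite("pics/crop1.png",cv2.resize(p[160:260,190:390,::-1],(800,400),interpolation=cv2.INTER_CUBIC))
def obj(n,x0,x1,y0,y1,zlo,zhi,plane):
    Q=P[y0:y1,x0:x1];m=((Q[...,2]>zlo)&(Q[...,2]<zhi)).astype(np.uint8)
    k,l,s,_=cv2.connectedComponentsWithStats(m);i=1+s[1:,4].argmax();m=l==i
    v,u=np.nonzero(m);q=onplane(c,np.c_[u+x0,v+y0],plane)[:,:2].astype(np.float32)
    r=cv2.minAreaRect(q);print(n,"n",m.sum(),"zmed",np.median(Q[...,2][m]),"rect",np.round(r[0],1),np.round(r[1],1),round(r[2],1),"mean",q.mean(0))
    print(np.round(cv2.boxPoints(r)).tolist())
obj("crooked",195,275,165,250,118,150,132)
obj("bottom",195,275,165,250,82,110,96)
obj("flat",320,385,170,260,22,50,34)
obj("small",400,460,180,240,22,50,34)
obj("bottle",240,280,95,145,60,140,120)
obj("cup",105,165,210,260,60,140,90)
for n,uv in dict(spool=(301,149),sd1=(285,228),sd2=(300,287),or1=(230,288),or2=(168,185)).items():
    print(n,P[uv[1],uv[0]])
# depth holes?
print((d==0).sum(), P[205,225], P[205,250], P[180,238])
E
```

```text
crooked n 1389 zmed 130.21770929343904 rect [519.8 202.8] [ 62.1 121.2] 72.2 mean [519.43726 202.82188]
[[453.0, 192.0], [568.0, 155.0], [587.0, 214.0], [472.0, 251.0]]
bottom n 325 zmed 94.31288807002215 rect [543.3 192.6] [ 62. 120.] 68.5 mean [569.22076 172.9136 ]
[[476.0, 186.0], [588.0, 142.0], [610.0, 199.0], [499.0, 243.0]]
flat n 1142 zmed 32.237497081571405 rect [ 519.4 -105.9] [ 61.8 117.8] 89.2 mean [ 519.6793  -105.95877]
[[460.0, -136.0], [578.0, -138.0], [579.0, -76.0], [461.0, -74.0]]
small n 731 zmed 32.39867641880312 rect [ 520.3 -298.2] [74.7 62.4] 25.9 mean [ 520.1033  -298.21664]
[[473.0, -286.0], [500.0, -343.0], [568.0, -310.0], [540.0, -254.0]]
bottle n 262 zmed 83.80644864179419 rect [737.9 128.4] [44.8 41.1] 44.9 mean [738.39526 127.14149]
[[708.0, 127.0], [737.0, 98.0], [768.0, 130.0], [739.0, 159.0]]
cup n 873 zmed 88.34672856861448 rect [459.8 425. ] [84.1 74.2] 77.6 mean [459.8101  425.57788]
[[415.0, 392.0], [487.0, 376.0], [505.0, 458.0], [433.0, 474.0]]
spool [684.9840041   18.78242947  35.36489999]
sd1 [481.9311208   63.5398754   11.45468893]
sd2 [331.44937985  27.88467817  24.11072792]
or1 [332.15597695 203.84745808  34.44719563]
or2 [596.45228062 363.96905425  35.05240546]
920 [530.95807131 201.31964697 129.59797371] [544.50224839 155.13773991   5.10688985] [595.77249117 175.47216995  93.62683228]
```

View pics/crop1.png

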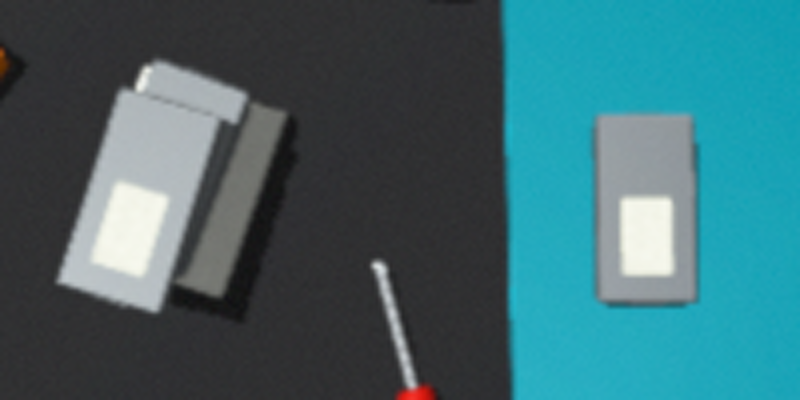

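Crop: the crooked case spans (57,283) to (218,118), the bottom case's far end shows at (200,90), the riser foot is the dark strip at (240,200), and the flat case is (597,115) to (697,302). Sizes match the given ones. The crooked case is about 25 mm short along the bottom case's axis and turned about 4°. I'll move above the column.

jog_arm:
  plan: [0, 0, 0.05, 0, 0, 0, 0.02, 0.04, 0.095, 0, 0, 8, 0.288, 0.701, 0.095, 0, 0, 133.6, 0.288, 0.701, 0.095, 0, 0, 133.6, 0.288, 0.701, 0.095, 0, 0, 133.6, 0.288, 0.701, 0.095, 0, 0, 133.6, 0.288, 0.701, 0.095, 0, 0, 133.6, 0.288, 0.701, 0.095, 0, 0, 133.6, 0.288, 0.701, 0.095, 0, 0, 133.6, 0.288, 0.701, 0.095, 0, 0, 133.6, 0.288, 0.701, 0.095, 0, 0, 133.6, 0.288, 0.701, 0.095, 0, 0, 133.6, 0.288, 0.701, 0.095, 0, 0, 133.6, 0.288, 0.701, 0.095, 0, 0, 133.6, 0.288, 0.701, 0.095, 0, 0, 133.6, 0.288, 0.701, 0.095, 0, 0, 133.6, 0.288, 0.701, 0.095, 0, 0, 133.6, 0.288, 0.701, 0.095, 0, 0, 133.6, 0.288, 0.701, 0.095, 0, 0, 133.6, 0.288, 0.701, 0.095, 0, 0, 133.6]
  claw: 0.094

```text
clock: 2.1
eef_pos: [520.0, 201.5, 300.5]
eef_rot: [-3.141, 0.0, 2.765]
wrist_force: [-0.6, 0.5, 0.7]
finger_gap: 94.1
finger_force: 0.0
```

```bash
python3 - <<'E'
from h import *
print(manip.read_state()["eef_pos"],manip.read_state()["joints"].round(2))
c=get_calibration("wrist");p,d=camera("wrist");P=cloud(c,d)
print(c["origin"],c["attitude"])
cv2.imwrite("pics/w1.png",p[:,:,::-1]);np.savez("w1.npz",p=p,d=d)
for n,lo,hi,pl in(("crooked",124,138,132),("bottom",88,102,96)):
    m=((P[...,2]>lo)&(P[...,2]<hi)).astype(np.uint8);m=cv2.morphologyEx(m,cv2.MORPH_OPEN,np.ones((3,3)))
    k,l,s,_=cv2.connectedComponentsWithStats(m)
    for i in range(1,k):
        if s[i,4]<200: continue
        v,u=np.nonzero(l==i);q=onplane(c,np.c_[u,v],pl)[:,:2].astype(np.float32);r=cv2.minAreaRect(q)
        print(n,s[i],np.nanmedian(P[l==i],0).round(1),np.round(r[0],1),np.round(r[1],1),round(r[2],1),np.round(cv2.boxPoints(r)).tolist())
E
```

```text
[519.98301595 201.46724232 300.53587812] [ 0.3   0.26  1.35 -0.    1.53 -0.89]
[458.44068273 225.08721867 478.95082439] [2.90968734e+00 4.42867398e-04 1.19361699e+00]
crooked [ 243  138   64  111 6247] [515.6 202.8 131.1] [518.7 202. ] [ 61.5 120.8] 72.1 [[452.0, 191.0], [567.0, 154.0], [586.0, 213.0], [471.0, 250.0]]
bottom [ 413   31   66   71 2550] [457.4 429.1  89.3] [459.7 425.9] [72.8 70.9] 33.0 [[410.0, 436.0], [448.0, 376.0], [510.0, 416.0], [471.0, 475.0]]
bottom [250 247  50  11 434] [592.8 173.4  94.9] [591.8 171.8] [61.  12.7] 71.5 [[576.0, 145.0], [588.0, 141.0], [607.0, 199.0], [595.0, 203.0]]
```

View pics/w1.png

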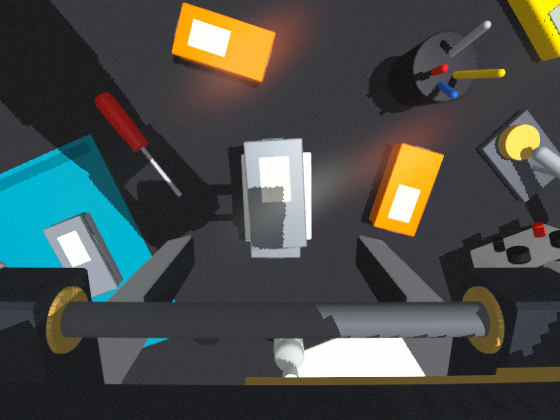

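The wrist view shows the crooked case at (243-307,138-248) and the bottom case's far end at (275,252). I'll fit the bottom case's end edge for its angle.

```bash
python3 - <<'E'
from h import *
def fit(q,n):
    vx,vy,x,y=cv2.fitLine(q.astype(np.float32),cv2.DIST_HUBER,0,.5,.01).ravel()
    print(n,"angle",np.degrees(np.arctan2(vy,vx)).round(2),"pt",x.round(1),y.round(1),"ends",q[0].round(1),q[-1].round(1))
f=np.load("w1.npz");c=get_calibration("wrist");P=cloud(c,f["d"])
def edge(P,c,x0,x1,y0,y1,lo,hi,pl,last,n):
    pts=[]
    for u in range(x0,x1):
        v=np.nonzero((P[y0:y1,u,2]>lo)&(P[y0:y1,u,2]<hi))[0]
        if len(v): pts.append((u,y0+(v[-1]+.5 if last else v[0]-.5)))
    fit(onplane(c,pts,pl)[:,:2],n)
edge(P,c,254,297,240,265,86,106,96,1,"w bottom end")
edge(P,c,254,300,200,252,122,140,132,1,"w crooked far end")
f=np.load("top0.npz");c=get_calibration("top");P=cloud(c,f["d"])
edge(P,c,229,249,165,200,86,106,96,0,"t bottom end")
edge(P,c,222,244,165,240,122,140,132,0,"t crooked end")
# bottom side edge seen in wrist: foot edges
for r,x in((P[190:215],0),):pass
E
python3 - <<'E'
import cv2
a=cv2.imread("pics/w1.png")[130:265,230:320];cv2.imwrite("pics/w1c.png",cv2.resize(a,None,fx=4.4,fy=4.4,interpolation=cv2.INTER_CUBIC))
E
```

```text
w bottom end angle 68.47 pt 599.1 175.4 ends [587.3 146.1] [606.6 194.7]
w crooked far end angle 71.75 pt 575.1 180.9 ends [567.5 156.7] [582.8 204.8]
t bottom end angle 68.84 pt 600.1 174.5 ends [609.2 197. ] [591.2 150.9]
t crooked end angle 71.9 pt 577.5 185.8 ends [583.5 207.9] [568.6 159.1]
```

View pics/w1c.png

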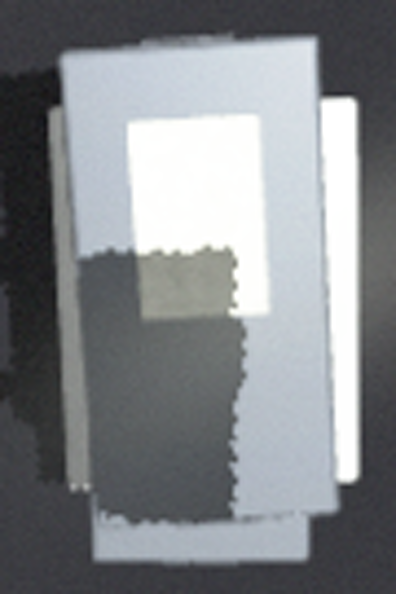

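jog_arm:
  plan: [-0.001, 0.0, -0.05, 0, 0, 0, -0.001, 0.0, -0.1, 0, 0, 0, -0.001, 0.0, -0.14, 0, 0, 0, -0.001, 0.0, -0.165, 0, 0, 0, -0.001, 0.0, -0.18, 0, 0, 0, -0.001, 0.0, -0.19, 0, 0, 0, -0.001, 0.0, -0.193, 0, 0, 0, -0.001, 0.0, -0.193, 0, 0, 0, -0.001, 0.0, -0.193, 0, 0, 0]

```text
clock: 3.05
eef_pos: [519.6, 202.4, 108.4]
eef_rot: [3.141, 0.001, 2.767]
wrist_force: [-0.5, 0.8, -0.2]
finger_gap: 94.2
finger_force: 0.0
```

jog_arm:
  plan: [0, 0, 0, 0, 0, 0, 0, 0, 0, 0, 0, 0, 0, 0, 0, 0, 0, 0, 0, 0, 0, 0, 0, 0, 0, 0, 0, 0, 0, 0, 0, 0, 0, 0, 0, 0, 0, 0, 0, 0, 0, 0, 0, 0, 0, 0, 0, 0, 0, 0, 0, 0, 0, 0, 0, 0, 0, 0, 0, 0]
  claw: 0.055
  force: 6

```text
clock: 4.05
eef_pos: [519.2, 202.4, 107.5]
eef_rot: [3.141, 0.0, 2.768]
wrist_force: [-1.1, -0.1, 2.1]
finger_gap: 62.8
finger_force: 5.9
```

jog_arm:
  plan: [0.002, -0.0008, 0, 0, 0, 0, 0.004, -0.0016, 0, 0, 0, 0, 0.006, -0.0024, 0, 0, 0, 0, 0.008, -0.0032, 0, 0, 0, 0, 0.01, -0.004, 0, 0, 0, 0, 0.012, -0.0048, 0, 0, 0, 0, 0.014, -0.0056, 0, 0, 0, 0, 0.016, -0.0064, 0, 0, 0, 0, 0.018, -0.0072, 0, 0, 0, 0, 0.02, -0.008, 0, 0, 0, 0, 0.022, -0.0088, 0, 0, 0, 0, 0.0233, -0.0095, 0, 0, 0, 0, 0.0233, -0.0095, 0, 0, 0, 0, 0.0233, -0.0095, 0, 0, 0, 0]

```text
clock: 5.45
eef_pos: [542.8, 192.8, 107.5]
eef_rot: [3.141, 0.001, 2.767]
wrist_force: [-0.4, 2.2, 3.7]
finger_gap: 62.8
finger_force: 5.9
```

jog_arm:
  plan: [0, 0, 0, 0, 0, 0, 0, 0, 0, 0, 0, 0, 0, 0, 0, 0, 0, 0, 0, 0, 0, 0, 0, 0, 0, 0, 0, 0, 0, 0, 0, 0, 0.03, 0, 0, 0, 0, 0, 0.08, 0, 0, 0, 0, 0, 0.13, 0, 0, 0, 0, 0, 0.18, 0, 0, 0, 0, 0, 0.193, 0, 0, 0, 0, 0, 0.193, 0, 0, 0]
  claw: 0.094

```text
clock: 6.55
eef_pos: [542.9, 193.1, 302.2]
eef_rot: [3.139, 0.003, 2.768]
wrist_force: [-0.2, -0.5, -1.3]
finger_gap: 93.8
finger_force: 0.0
```

```bash
cat > look.py <<'E'
from h import *
import sys
tag=sys.argv[1]
for n,box in(("wrist",(200,350,60,300)),("top",(190,280,160,260))):
    c=get_calibration(n);p,d=camera(n);P=cloud(c,d);cv2.imwrite(f"pics/{n}_{tag}.png",p[:,:,::-1])
    P=P[box[2]:box[3],box[0]:box[1]]
    for o,lo,hi,pl in(("top3",155,169,162),("crooked",124,138,132),("bottom",86,104,96),("foot",2,16,8)):
        m=((P[...,2]>lo)&(P[...,2]<hi)).astype(np.uint8);m=cv2.morphologyEx(m,cv2.MORPH_OPEN,np.ones((2,2)))
        k,l,s,_=cv2.connectedComponentsWithStats(m)
        for i in range(1,k):
            if s[i,4]<60: continue
            v,u=np.nonzero(l==i);q=onplane(c,np.c_[u+box[0],v+box[2]],pl)[:,:2].astype(np.float32);r=cv2.minAreaRect(q)
            print(n,o,s[i],np.round(r[0],1),np.round(r[1],1),round(r[2],1),np.round(cv2.boxPoints(r)).tolist())
E
python3 look.py b
```

```text
wrist crooked [  43   79   63  111 6181] [543.6 192.5] [ 61.5 121.3] 72.0 [[476.0, 182.0], [592.0, 145.0], [611.0, 203.0], [495.0, 240.0]]
wrist foot [ 41  75  70  89 946] [545.4 194.1] [ 98.3 129.2] 69.9 [[468.0, 170.0], [589.0, 126.0], [623.0, 218.0], [502.0, 262.0]]
wrist foot [ 42  95   7  70 214] [541.1 145.3] [  5.6 102.3] 71.9 [[492.0, 158.0], [589.0, 127.0], [591.0, 132.0], [493.0, 164.0]]
wrist foot [  0 229  24  11 127] [674.6  34.8] [37.9 14.8] 50.5 [[657.0, 25.0], [668.0, 15.0], [692.0, 45.0], [681.0, 54.0]]
top foot [ 53  28  18  39 234] [540.3 151.7] [ 22.  104.3] 69.9 [[487.0, 159.0], [585.0, 123.0], [593.0, 144.0], [495.0, 180.0]]
```

View pics/wrist_b.png

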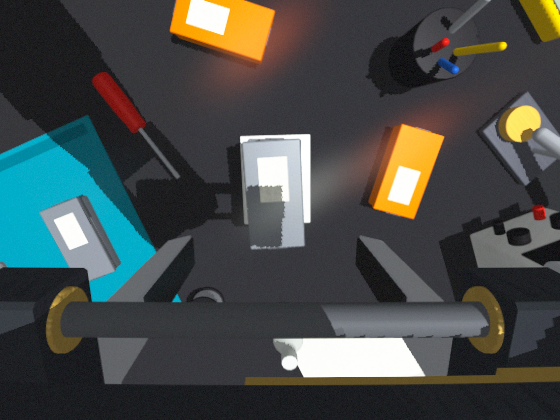

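The crooked case is now centred, at (243-305,138-248), but its angle is still about 3° off. I'll regrip it, turn it −3.3° and release.

jog_arm:
  plan: [0, 0, -0.05, 0, 0, 3, 0, 0, -0.1, 0, 0, 3, 0, 0, -0.14, 0, 0, 3, 0, 0, -0.165, 0, 0, 3, 0, 0, -0.18, 0, 0, 3, 0, 0, -0.19, 0, 0, 3, 0, 0, -0.194, 0, 0, 3, 0, 0, -0.194, 0, 0, 3, 0, 0, -0.194, 0, 0, 3]

```text
clock: 7.55
eef_pos: [542.7, 193.0, 107.0]
eef_rot: [3.141, 0.001, 2.82]
wrist_force: [0.5, -0.3, 0.2]
finger_gap: 93.8
finger_force: 0.0
```

jog_arm:
  plan: [0, 0, 0, 0, 0, 0, 0, 0, 0, 0, 0, 0, 0, 0, 0, 0, 0, 0, 0, 0, 0, 0, 0, 0, 0, 0, 0, 0, 0, 0, 0, 0, 0, 0, 0, 0, 0, 0, 0, 0, 0, 0, 0, 0, 0, 0, 0, 0, 0, 0, 0, 0, 0, 0, 0, 0, 0, 0, -0.7, 0, 0, 0, 0, 0, -1.4, 0, 0, 0, 0, 0, -2.1, 0, 0, 0, 0, 0, -2.8, 0, 0, 0, 0, 0, -3.2, 0, 0, 0, 0, 0, -3.2, 0, 0, 0, 0, 0, -3.2]
  claw: 0.055
  force: 8

```text
validation failed for argument at $.pl...
```

jog_arm:
  plan: [0, 0, 0, 0, 0, 0, 0, 0, 0, 0, 0, 0, 0, 0, 0, 0, 0, 0, 0, 0, 0, 0, 0, 0, 0, 0, 0, 0, 0, 0, 0, 0, 0.03, 0, 0, 0, 0, 0, 0.08, 0, 0, 0, 0, 0, 0.13, 0, 0, 0, 0, 0, 0.18, 0, 0, 0, 0, 0, 0.194, 0, 0, 0, 0, 0, 0.194, 0, 0, 0]
  claw: 0.094

```text
clock: 8.65
eef_pos: [543.0, 193.1, 302.9]
eef_rot: [3.139, 0.004, 2.82]
wrist_force: [-0.4, -0.0, 0.0]
finger_gap: 93.9
finger_force: 0.0
```

```bash
python3 look.py c
```

```text
wrist crooked [  45   79   59  110 6158] [543.1 192.7] [ 61.5 120.3] 72.1 [[476.0, 182.0], [591.0, 145.0], [610.0, 203.0], [495.0, 240.0]]
wrist foot [ 43  75  34  89 416] [537.  170.8] [ 46.5 129.4] 70.3 [[468.0, 171.0], [590.0, 127.0], [606.0, 171.0], [484.0, 215.0]]
wrist foot [ 78  76  35  89 738] [555.1 220.7] [ 48.  129.9] 73.0 [[486.0, 217.0], [610.0, 179.0], [624.0, 225.0], [500.0, 263.0]]
wrist foot [  0 225  18  15 120] [678.4  38.5] [35.1 14.1] 35.4 [[660.0, 34.0], [668.0, 23.0], [697.0, 43.0], [689.0, 54.0]]
top foot [ 53  28  18  39 229] [540.5 152.2] [ 22.2 104.3] 69.4 [[488.0, 160.0], [585.0, 123.0], [593.0, 144.0], [496.0, 181.0]]
```

The middle call was refused because of a bad row count, so nothing was gripped. I'll redo it.

jog_arm:
  plan: [0, 0, -0.05, 0, 0, 0, 0, 0, -0.1, 0, 0, 0, 0, 0, -0.14, 0, 0, 0, 0, 0, -0.165, 0, 0, 0, 0, 0, -0.18, 0, 0, 0, 0, 0, -0.19, 0, 0, 0, 0, 0, -0.194, 0, 0, 0, 0, 0, -0.194, 0, 0, 0, 0, 0, -0.194, 0, 0, 0]

```text
clock: 9.65
eef_pos: [542.7, 193.0, 107.0]
eef_rot: [3.141, 0.001, 2.82]
wrist_force: [0.1, 0.5, 1.2]
finger_gap: 94.2
finger_force: 0.0
```

jog_arm:
  plan: [0, 0, 0, 0, 0, 0, 0, 0, 0, 0, 0, 0, 0, 0, 0, 0, 0, 0, 0, 0, 0, 0, 0, 0, 0, 0, 0, 0, 0, 0, 0, 0, 0, 0, 0, 0, 0, 0, 0, 0, 0, 0, 0, 0, 0, 0, 0, 0, 0, 0, 0, 0, 0, 0]
  claw: 0.055
  force: 8

```text
clock: 10.55
eef_pos: [542.5, 192.9, 106.6]
eef_rot: [3.142, 0.0, 2.82]
wrist_force: [-0.7, 0.1, 1.9]
finger_gap: 61.8
finger_force: 8.0
```

jog_arm:
  plan: [0, 0, 0, 0, 0, -0.7, 0, 0, 0, 0, 0, -1.4, 0, 0, 0, 0, 0, -2.1, 0, 0, 0, 0, 0, -2.8, 0, 0, 0, 0, 0, -3.3, 0, 0, 0, 0, 0, -3.3, 0, 0, 0, 0, 0, -3.3]

```text
clock: 11.25
eef_pos: [542.6, 193.0, 106.6]
eef_rot: [3.141, 0.0, 2.762]
wrist_force: [0.3, 0.6, 4.1]
finger_gap: 61.9
finger_force: 8.0
```

jog_arm:
  plan: [0, 0, 0, 0, 0, 0, 0, 0, 0, 0, 0, 0, 0, 0, 0, 0, 0, 0, 0, 0, 0, 0, 0, 0, 0, 0, 0, 0, 0, 0, 0, 0, 0.03, 0, 0, 0, 0, 0, 0.08, 0, 0, 0, 0, 0, 0.13, 0, 0, 0, 0, 0, 0.18, 0, 0, 0, 0, 0, 0.194, 0, 0, 0, 0, 0, 0.194, 0, 0, 0]
  claw: 0.094

```text
clock: 12.35
eef_pos: [543.0, 193.1, 302.9]
eef_rot: [3.139, 0.003, 2.762]
wrist_force: [-0.3, 0.3, 0.1]
finger_gap: 94.1
finger_force: 0.0
```

```bash
python3 look.py d
```

```text
wrist crooked [  45   79   59  111 6168] [543.6 192.5] [ 61.5 121.3] 68.7 [[476.0, 186.0], [589.0, 142.0], [611.0, 199.0], [498.0, 243.0]]
wrist foot [  40   75   72   90 1146] [545.3 194.8] [ 99.4 128.6] 70.2 [[468.0, 170.0], [589.0, 126.0], [623.0, 220.0], [502.0, 263.0]]
wrist foot [  0 229  25  11 138] [674.9  33.7] [40.  14.3] 54.4 [[657.0, 22.0], [669.0, 13.0], [692.0, 46.0], [681.0, 54.0]]
top foot [ 53  28  19  39 239] [540.3 151.8] [ 21.8 104.4] 69.9 [[488.0, 159.0], [586.0, 124.0], [593.0, 144.0], [495.0, 180.0]]
```

Column is square (axis −21.3°, centre 543.3, 192.7). Now I'll move above the flat case.

jog_arm:
  plan: [-0.004, -0.05, 0, 0, 0, 4, -0.008, -0.1, 0, 0, 0, 8, -0.012, -0.15, 0, 0, 0, 12, -0.016, -0.2, 0, 0, 0, 16, -0.02, -0.25, 0, 0, 0, 20, -0.023, -0.299, 0, 0, 0, 21, -0.023, -0.299, 0, 0, 0, 21, -0.023, -0.299, 0, 0, 0, 21]

```text
clock: 13.25
eef_pos: [519.0, -106.7, 298.6]
eef_rot: [3.141, -0.003, 3.127]
wrist_force: [0.2, 1.0, -0.3]
finger_gap: 94.0
finger_force: 0.0
```

```bash
python3 - <<'E'
from h import *
s=manip.read_state();print(s["eef_pos"],np.degrees(s["eef_rot"]),s["joints"].round(2))
c=get_calibration("wrist");p,d=camera("wrist");P=cloud(c,d);cv2.imwrite("pics/w2.png",p[:,:,::-1])
m=((P[...,2]>24)&(P[...,2]<44)).astype(np.uint8);m=cv2.morphologyEx(m,cv2.MORPH_OPEN,np.ones((3,3)))
k,l,st,_=cv2.connectedComponentsWithStats(m)
for i in range(1,k):
    if st[i,4]<300: continue
    v,u=np.nonzero(l==i);q=onplane(c,np.c_[u,v],34)[:,:2].astype(np.float32);r=cv2.minAreaRect(q)
    print(st[i],np.nanmedian(P[l==i],0).round(1),np.round(r[0],1),np.round(r[1],1),round(r[2],1))
E
```

```text
[ 518.97590809 -106.68055696  298.64845944] [ 1.79946415e+02 -1.60588025e-01  1.79139339e+02] [-0.27  0.2   1.43  0.    1.51 -1.83]
[ 469    0   91   84 4677] [333.  204.2  35.1] [331.6 202.7] [123.9  66.5] 51.9
[ 252  138   47   89 3956] [ 516.  -106.8   33. ] [ 518.1 -106.8] [ 61.6 120.8] 89.0
[ 103  154   65   65 2428] [ 518.7 -300.    33.1] [ 519.3 -299.7] [75.5 64.2] 28.4
[343 280  34  22 560] [682.5  13.7  34.9] [679.7  16.3] [50.  33.9] 88.8
```

View pics/w2.png

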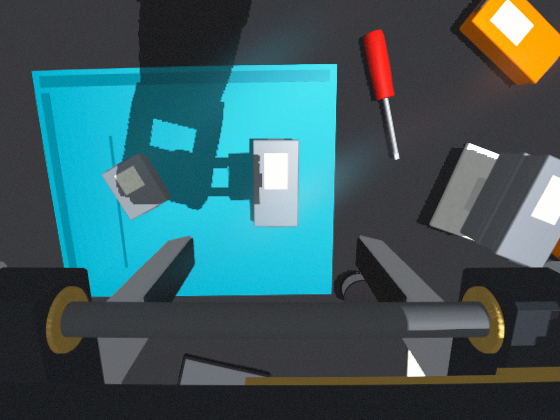

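The flat case fills (252-298,138-226), label up, directly under the gripper and aligned. I'll grasp it.

jog_arm:
  plan: [0, 0, -0.05, 0, 0, 0, 0, 0, -0.1, 0, 0, 0, 0, 0, -0.15, 0, 0, 0, 0, 0, -0.2, 0, 0, 0, 0, 0, -0.24, 0, 0, 0, 0, 0, -0.265, 0, 0, 0, 0, 0, -0.28, 0, 0, 0, 0, 0, -0.288, 0, 0, 0, 0, 0, -0.288, 0, 0, 0, 0, 0, -0.288, 0, 0, 0]

```text
clock: 14.3
eef_pos: [519.9, -105.5, 13.1]
eef_rot: [-3.141, 0.001, 3.13]
wrist_force: [0.0, -0.0, 0.1]
finger_gap: 93.8
finger_force: 0.0
```

jog_arm:
  plan: [0, 0, 0, 0, 0, 0, 0, 0, 0, 0, 0, 0, 0, 0, 0, 0, 0, 0, 0, 0, 0, 0, 0, 0, 0, 0, 0, 0, 0, 0, 0, 0, 0, 0, 0, 0, 0, 0, 0, 0, 0, 0, 0, 0, 0, 0, 0, 0, 0, 0, 0, 0, 0, 0]
  claw: 0.05
  force: 15

```text
clock: 15.2
eef_pos: [519.5, -106.1, 12.6]
eef_rot: [-3.141, 0.0, 3.129]
wrist_force: [-1.3, -0.7, 5.4]
finger_gap: 62.1
finger_force: 15.0
```

jog_arm:
  plan: [0, 0, 0.01, 0, 0, 0, 0, 0, 0.03, 0, 0, 0, 0, 0, 0.07, 0, 0, 0, 0, 0, 0.11, 0, 0, 0, 0, 0, 0.15, 0, 0, 0, 0, 0, 0.19, 0, 0, 0, 0.003, 0.03, 0.19, 0, 0, -2, 0.006, 0.07, 0.19, 0, 0, -5, 0.009, 0.11, 0.19, 0, 0, -8, 0.012, 0.15, 0.19, 0, 0, -11, 0.016, 0.19, 0.19, 0, 0, -14, 0.02, 0.23, 0.19, 0, 0, -17, 0.023, 0.265, 0.19, 0, 0, -19, 0.0245, 0.29, 0.19, 0, 0, -20.6, 0.0245, 0.299, 0.19, 0, 0, -20.6, 0.0245, 0.299, 0.19, 0, 0, -20.6, 0.0245, 0.299, 0.19, 0, 0, -20.6, 0.0245, 0.299, 0.19, 0, 0, -20.6]

```text
clock: 17.0
eef_pos: [544.1, 191.8, 202.6]
eef_rot: [-3.142, 0.0, 2.768]
wrist_force: [-0.3, 0.3, -1.4]
finger_gap: 61.9
finger_force: 15.0
```

```bash
python3 - <<'E'
from h import *
s=manip.read_state();print(s["eef_pos"],np.degrees(s["eef_rot"]))
c=get_calibration("top");p,d=camera("top");cv2.imwrite("pics/t3.png",p[:,:,::-1])
c=get_calibration("wrist");p,d=camera("wrist");P=cloud(c,d)
cv2.imwrite("pics/w3.png",p[:,:,::-1])
z0=s["eef_pos"][2]-8.6+30
m=((abs(P[...,2]-z0)<6)&(np.linalg.norm(P[...,:2]-s["eef_pos"][:2],axis=2)<90)).astype(np.uint8)
v,u=np.nonzero(m);q=onplane(c,np.c_[u,v],z0)[:,:2].astype(np.float32);r=cv2.minAreaRect(q);print(z0,len(q),r,np.median(P[m>0],0))
E
```

```text
[544.0644471 191.7788798 202.6013913] [-1.79996541e+02  5.16887890e-03  1.58615242e+02]
224.00139130206654 22345 ((542.4025268554688, 191.53778076171875), (88.01321411132812, 119.38008880615234), 68.58619689941406) [527.70690143 195.92562401 223.14131484]
```

View pics/w3.png

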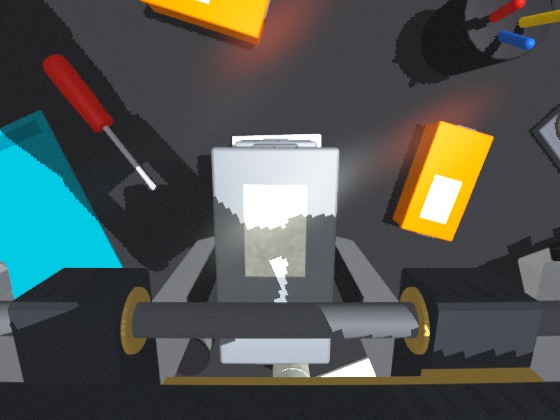

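Case held level, label up at (275,230), aligned with the column below. Lowering it.

jog_arm:
  plan: [0, 0.0008, -0.02, 0, 0, 0, 0, 0.0008, -0.035, 0, 0, 0, 0, 0.0008, -0.045, 0, 0, 0, 0, 0.0008, -0.052, 0, 0, 0, 0, 0.0008, -0.057, 0, 0, 0, 0, 0.0008, -0.059, 0, 0, 0, 0, 0.0008, -0.059, 0, 0, 0, 0, 0.0008, -0.059, 0, 0, 0]

```text
clock: 17.9
eef_pos: [544.2, 193.8, 143.9]
eef_rot: [3.141, 0.001, 2.769]
wrist_force: [-0.1, -0.1, -0.9]
finger_gap: 61.8
finger_force: 15.0
```

jog_arm:
  plan: [0, 0, -0.001, 0, 0, 0, 0, 0, -0.0015, 0, 0, 0, 0, 0, -0.002, 0, 0, 0, 0, 0, -0.002, 0, 0, 0]

```text
clock: 18.3
eef_pos: [544.0, 193.7, 141.4]
eef_rot: [-3.142, -0.0, 2.769]
wrist_force: [0.4, -0.4, -0.9]
finger_gap: 61.9
finger_force: 15.0
```

jog_arm:
  plan: [-0.0004, -0.0008, -0.0003, 0, 0, 0, -0.0004, -0.0008, -0.0006, 0, 0, 0, -0.0004, -0.0008, -0.0006, 0, 0, 0]

```text
clock: 18.6
eef_pos: [543.6, 192.9, 140.8]
eef_rot: [-3.142, -0.0, 2.769]
wrist_force: [0.5, 0.0, -1.3]
finger_gap: 62.1
finger_force: 15.0
```

jog_arm:
  plan: [0, 0, -0.0003, 0, 0, 0, 0, 0, -0.0006, 0, 0, 0, 0, 0, -0.0006, 0, 0, 0]

```text
clock: 18.9
eef_pos: [543.6, 192.9, 140.6]
eef_rot: [3.141, 0.0, 2.769]
wrist_force: [-2.7, -1.0, 5.2]
finger_gap: 61.8
finger_force: 15.0
```

Contact: the z force rose to 5 N. Releasing and retreating.

jog_arm:
  plan: [0, 0, 0, 0, 0, 0, 0, 0, 0, 0, 0, 0, 0, 0, 0, 0, 0, 0, 0, 0, 0, 0, 0, 0, 0, 0, 0, 0, 0, 0, 0, 0, 0, 0, 0, 0, 0, 0, 0.02, 0, 0, 0, 0, 0, 0.06, 0, 0, 0, 0, 0, 0.11, 0, 0, 0, 0, 0, 0.16, 0, 0, 0, 0, 0, 0.18, 0, 0, 0, 0, 0, 0.18, 0, 0, 0]
  claw: 0.094

```text
clock: 20.1
eef_pos: [544.2, 193.1, 323.6]
eef_rot: [3.138, 0.005, 2.769]
wrist_force: [0.4, 0.3, -0.1]
finger_gap: 93.9
finger_force: 0.0
```

```bash
python3 look.py e
```

```text
wrist top3 [  45   78   60  113 6492] [543.4 193. ] [ 61.5 120.2] 68.6 [[476.0, 186.0], [588.0, 142.0], [611.0, 200.0], [499.0, 244.0]]
wrist foot [ 42  74  67  85 718] [545.2 194.2] [ 98.4 128.7] 70.0 [[468.0, 170.0], [589.0, 126.0], [623.0, 218.0], [502.0, 262.0]]
wrist foot [  0 222  26  17 148] [678.2  33.5] [47.2 20. ] 42.7 [[654.0, 25.0], [668.0, 10.0], [702.0, 42.0], [689.0, 57.0]]
top foot [ 52  28  20  40 311] [539.3 152.3] [ 26.  106.5] 67.8 [[485.0, 160.0], [584.0, 120.0], [594.0, 144.0], [495.0, 184.0]]
```

View pics/wrist_e.png

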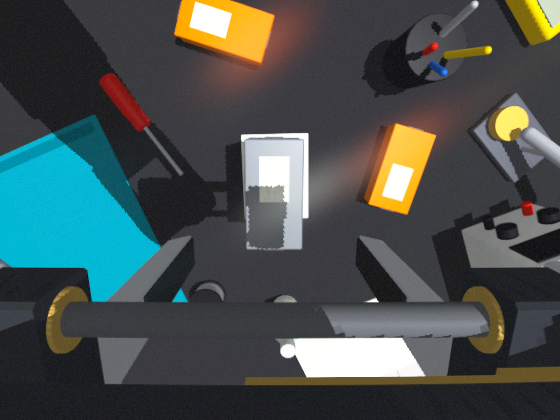

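The flat case sits on the column at (245-303,138-248), within about 1 mm and 0.1° of the case below. The gripper is clear, so I'm handing in.

```bash
python3 -c "
from cell import manip;print(manip.sign_off())"
```

```text
the job is handed in; nothing more can be done
None
```

I squared the crooked case on the bottom one, set the flat case on top within about 1 mm and well under 1° of it by the last camera check, and handed the job in at about 20 s of the 72 s; no verdict came back.

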